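# Hold the lever bin open, then ease the lid shut

## Task

Two lever bins for scraps stand on the table, a larger and a smaller one. Press the larger bin's front lever all the way down with the fingertips so that its lid stands wide open, keep it wide open for a slow count of five while scraps are dropped in, then let the lever rise slowly, over three seconds or so, so that the lid settles shut without slamming. Only press, do not grasp or touch the lid, leave the smaller bin shut, and do not move the things standing around.

Things in the scene. Friction and masses are not known exactly. Their poses are not given: they have to be found in the camera images.
- big_bin: The larger lever bin, the one to operate. Origin: middle of its underside on the table; x points from its front to its rear (the lever is on the -x side, facing the robot), z up. 150 long (x) x 170 wide (y) x 132 mm high to the top of the closed lid; held fast to the table. White plastic tub, grey lid hinged along the rear top edge, and at the middle of the front wall a lever whose pivot lies 90 mm in front of the origin, 85 mm up.
- big_bin_lever (a joint): Angle of the larger bin's lever, rad: 0 at rest (up), grows as the pad is pressed down, stop at 0.36. A linkage lifts the lid 3.5 times as far as the lever turns. The weight of the lid and a return spring bring the lever up again by themselves; the pad needs about 4 to 8 N throughout to go down and stay down. Let go, it flies up and the lid slams.
- big_bin_lid (a joint): Angle of the larger bin's lid, rad: 0 shut, about 1.26 wide open (lever at its stop). Wide open means above 1.05; closing faster than 3.5 rad/s is a slam.
- big_bin_pad (a point): Middle of the top face of the larger bin's lever pad: a flat dark rubber pad with three low grey ribs, 36 mm (bin x) x 44 mm (bin y), 9 mm thick, on two steel rods; 92 mm in front of the lever pivot, 107 mm in front of the bin's front wall, 101 mm above the table at rest. Moves with the lever, about 33 mm straight down (3 mm back and forth) to the stop, where it is 67 mm above the table and tilted by 0.36 rad (level at rest). Nothing is beneath the pad.
- big_bin_lid_edge (a point): Middle of the front edge of the larger bin's lid, top face, 132 mm above the table when shut; it rises and swings back, away from the lever, as the lid opens. Not to be touched.
- small_bin: The smaller lever bin of the same make, to be left alone. Origin: middle of its underside on the table; x points from its front to its rear (the lever is on the -x side, facing the robot), z up. 105 long (x) x 115 wide (y) x 107 mm high to the top of the closed lid; held fast to the table. White plastic tub, grey lid hinged along the rear top edge, and at the middle of the front wall a lever whose pivot lies 67.5 mm in front of the origin, 65 mm up.
- small_bin_lever (a joint): Angle of the smaller bin's lever, rad: 0 at rest; to stay there.
- small_bin_lid (a joint): Angle of the smaller bin's lid, rad: 0 shut; to stay shut.
- small_bin_pad (a point): Middle of the top face of the smaller bin's lever pad, 36 x 38 mm, 86 mm in front of its pivot, 81 mm above the table.
- glue_stick_mid (a point): Centre of an upright glue stick, 28 mm across, 96 mm high, loose; stands on the table between the two bins or their levers.
- pumpkin_orange_mid (a point): Centre of a small pumpkin figurine, 34 mm across, 31 mm high, loose; stands on the table between the two bins or their levers.
- paint_pot_0_mid (a point): Centre of a small paint pot with a white lid, 37 mm across, 41 mm high, loose; stands to the left of both bins.
- felt_roll_0_mid (a point): Centre of a small pink roll of felt, 17 x 30 x 12 mm, loose; lies on the table between the two bins.

How it is judged:
By the outcome, as a careful person would: the job done as asked, in the order asked, and still so for the second after the job is handed in, with the robot touching nothing.
It also fails if it takes over 51 s, if anything falls off the work surface, if the arm or the gripper's body presses on something with over 40 N, if the wrist force passes 120 N, or if a joint passes its speed limit or range.

## Robot

A 6-joint arm with a two-finger parallel gripper is mounted at the origin on a cart in front of the work surface, level with it; the furniture and walls round the work are solid. World frame = base frame: x ahead of the robot, y to its left, z up, the work surface at z = 0. Lengths are in mm, angles in degrees, forces in N, time in s.
With the tool pointing down it reaches from about 275 to 725 mm from the base axis. Payload 15.9 kg.
Tool frame: the origin (TCP) lies at the centre of the arm's flange, where the gripper is bolted on; the fingertips stand 173 mm ahead of it and the grasp point (between the pads) lies 155 mm ahead of it; z points along the fingers, y is the line along which they close (so a half turn about z gives the same grasp; the last joint's range is limited). The gripper opens to 85 mm and grips with 20 to 120 N. Pads are 22 mm wide; open, the fingers measure 114 mm over their backs; the gripper's body (76 mm by 85 mm) begins 54 mm behind the grasp point. The pads swing forward as they close: fully open they stand 13 mm farther back than shut.
Start: joints at [-66.75, 12.198, -1.971, 75.831, 0, 90], TCP at [197.37, -459.381, 404.706] pointing down, gripper open.
Joint ranges: [-170.91, 170.91], [-42.67, 98.43], [-65.05, 77.54], [-120.47, 116.71], [-90, 82.35], [-180, 180]. Speed limits (degrees/s): [108.29, 108.29, 136.94, 147.25, 180, 180].

## Interface

Orientations are given as [roll, pitch, yaw] about the fixed x, y, z axes, in that order (R = Rz(yaw) Ry(pitch) Rx(roll)).
In Python, from station import sense, read_camera, close_job gives the robot as it stands. The module is installed in compiled form; this text tells all that it offers.
- The arm moves only by the tool jog_arm, never from a script. Its argument "deltas" is a list of rows, each an object with "fingers": the opening, from 0 (shut) to 1 (fully open); "xyz": the shift along the world's x, y, z normalised to -1 to 1, where 1 is 0.15 m, a list of three; "rotation": the turn, a rotation vector about the world's x, y, z normalised to -1 to 1, where 1 is pi/4 rad, a list of three. In form: [{"fingers": fingers, "xyz": [tx, ty, tz], "rotation": [rx, ry, rz]}, ...]. A call has 1 to 10 rows; each row shifts and turns the commanded pose from where the row before left it; what a row does not reach is not made up. A row lasts 1/8 s, in which the tool goes at most 62.5 mm and 10.7 degrees, less where a joint would pass 70% of its speed; a pose out of reach is approached as far as the arm can. A call with a number of a shift or a turn outside -1 to 1 is refused whole. A call with a gripper value outside its range is refused whole. The fingers move at their own pace and stop on an object; the grip force is fixed at half the most. Time passes only in rows, so rows that do not move let the fingers close. It gives the time, the measured TCP pose, the force, the opening and the grip force at its end, in the units of the state.
- sense(): the state, without advancing time (a new reading comes with each control period).
- read_camera(name): name is "side" or "top"; returns a dict with "pixels" (420x560x3 uint8, red, green, blue), "fx", "fy", "cx", "cy" (pixels), "R" (3x3) and "t" (3): a world point X has camera coordinates R X + t. Camera axes: x right, y down, z forward; pixel columns grow to the right and rows downward; lengths in mm; the calibration is good to about 2 mm. A picture is of the moment at which its call begins. There is no depth.
- close_job(): hands the job in; it is judged then, once.
The state is a dict: "time_s": time; "joints": joint angles; "joint_velocities": joint speeds; "joint_torque": joint torques, N m; "position": TCP position; "ee_rot": TCP orientation; "contact_force": force on the tool from outside, world axes, zero at the start; "wrist_torque": the same for the moment, N m; "width": finger opening in mm; "grasp_force": force on a finger pad.
Only numpy, scipy, OpenCV 4.12 (cv2) and the standard library are available. Lean on these libraries where they do the work, as an engineer would, in place of code of your own. Each camera call takes 0.05 s, during which the arm holds its last target. There are 200 camera calls.

## Working session

There is one attempt and no reset: what is moved stays moved. The work goes in short steps, Python scripts to look and compute and a tool call to move; the robot and the scene stay as the last step left them, time stands still between calls to the robot, and variables do not carry over. Pictures are saved under pics/ and viewed, at most 10 in all, crops included, and the job is handed in when it is done.

Besides the shell and the picture viewer there is one more tool, called after "Request:" in YAML: its name, and indented under it one key for each argument. jog_arm: Moves the arm, as the interface text tells. Its arguments: {"type":"object","properties":{"deltas":{"type":"array","items":{"type":"object","properties":{"fingers":{"type":"number"},"xyz":{"type":"array","items":{"type":"number","minimum":-1,"maximum":1}},"rotation":{"type":"array","items":{"type":"number","minimum":-1,"maximum":1}}}}}},"required":["deltas"]}

```bash
mkdir -p pics; python3 - <<'E'
from station import *
import cv2,pickle
d={}
for n in("top","side"):
    c=read_camera(n);d[n]=c;cv2.imwrite(f"pics/{n}0.png",c["pixels"][:,:,::-1])
    print(n,c["fx"],c["cx"],c["cy"],c["R"],c["t"])
pickle.dump(d,open("c0.pkl","wb"));s=sense();print(s)
E
```

```text
top 410.9794117879218 282.0141317427428 207.3743870454039 [[-3.83801575e-03 -9.99849126e-01  1.69408952e-02]
 [-9.83760523e-01  7.35170857e-04 -1.79484520e-01]
 [ 1.79444987e-01 -1.73546483e-02 -9.83614921e-01]] [  37.11212395  618.5573549  1224.25936585]
side 541.497064902557 275.2433847039875 205.63081730482853 [[-0.88220846 -0.47081783 -0.00622916]
 [-0.30986181  0.59047191 -0.74520372]
 [ 0.35453334 -0.65549485 -0.66680778]] [ 566.50700411  233.73113293 1302.01392584]
{'time_s': 0.1, 'joints': array([-6.67500471e+01,  1.22227063e+01, -2.00403341e+00,  7.58313388e+01,
       -1.78222211e-04,  9.00003005e+01]), 'joint_velocities': array([ 0.02755242, -0.0739507 ,  0.04973899, -0.09937918, -0.00601176,
        0.03362188]), 'joint_torque': array([ 2.62408003e-04, -6.87246895e+01,  4.87807310e+01,  1.22888104e-02,
       -4.32491879e-05,  2.90885971e-06]), 'position': array([ 197.32049104, -459.2780442 ,  404.26349399]), 'ee_rot': array([-1.79941922e+02,  1.78526723e-04,  2.32496525e+01]), 'contact_force': array([-0.21852682,  0.21008762, -0.04760512]), 'wrist_torque': array([-0.00848131, -0.03172464,  0.02450312]), 'grasp_force': 0.0, 'width': 85.43579252798989}
```

View pics/top0.png

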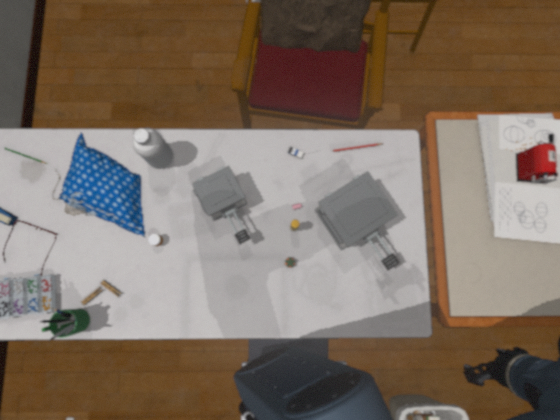

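View pics/side0.png

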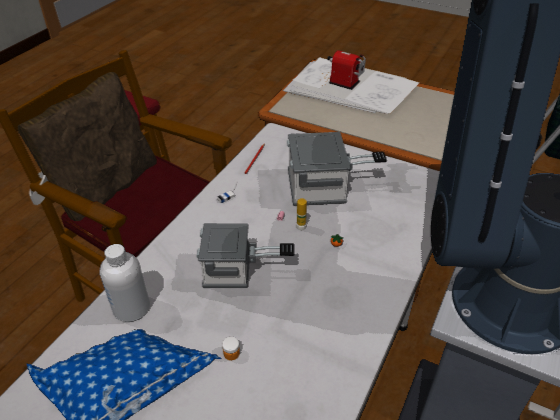

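The top view shows the large bin's lid near (359,212) and its dark pad near (390,261). The small bin is near (220,192) with its pad at (242,237), and the glue stick is near (294,225). In the side view the large pad is near (379,157) and the gripper is off to the right, clear of everything. Next I measure the pad and the lid axis.

```bash
cat > h.py <<'E'
import numpy as np,cv2,pickle
def ray(c,p):
    R=np.array(c["R"]);o=-R.T@c["t"]
    return o,R.T@np.array([(p[0]-c["cx"])/c["fx"],(p[1]-c["cy"])/c["fy"],1])
def onz(c,p,z):
    o,d=ray(c,p);return o+d*(z-o[2])/d[2]
def tri(c1,p1,c2,p2):
    o,d=ray(c1,p1);q,e=ray(c2,p2);s=np.linalg.lstsq(np.c_[d,-e],q-o,rcond=None)[0]
    a,b=o+d*s[0],q+e*s[1];return (a+b)/2,np.linalg.norm(a-b)
def blob(c,box,f):
    x0,y0,x1,y1=box;m=f(c["pixels"][y0:y1,x0:x1].astype(int)).astype(np.uint8)
    n,l,st,ce=cv2.connectedComponentsWithStats(m);k=1+st[1:,4].argmax()
    cn=cv2.findContours((l==k).astype(np.uint8),0,2)[0][0]
    return ce[k]+[x0,y0],st[k,4],np.array(cv2.boxPoints(cv2.minAreaRect(cn)))+[x0,y0]
E
python3 - <<'E'
from h import *
d=pickle.load(open("c0.pkl","rb"));T,S=d["top"],d["side"]
np.set_printoptions(precision=1,suppress=True)
dark=lambda p:p.max(2)<62
a=blob(T,(370,240,410,280),dark);b=blob(S,(365,145,392,170),dark)
print("pad",a,b,tri(T,a[0],S,b[0]),onz(T,a[0],101),onz(S,b[0],101))
lid=lambda p:(p.max(2)<140)&(p.min(2)>75)&(p.max(2)-p.min(2)<25)
l=blob(T,(305,165,410,255),lid);print("lid",l,[onz(T,q,132) for q in l[2]],onz(T,l[0],132))
a=blob(T,(230,225,252,247),dark);b=blob(S,(275,238,300,262),dark);print("small",tri(T,a[0],S,b[0]),onz(T,a[0],81))
im=np.hstack([cv2.resize(T["pixels"][160:285,300:420,::-1],None,fx=3.3,fy=3.3,interpolation=2),cv2.resize(S["pixels"][120:245,275:395,::-1],None,fx=3.3,fy=3.3,interpolation=2)])
cv2.imwrite("pics/crop0.png",im);print(im.shape)
E
```

```text
Traceback (most recent call last):
  File "h.py", line 12, in blob
    n,l,st,ce=cv2.connectedComponentsWithStats(m);k=1+st[1:,4].argmax()
                                                      ~~~~~~~~~~~~~~~^^
ValueError: attempt to get argmax of an empty sequence
```

```bash
python3 - <<'E'
from h import *
d=pickle.load(open("c0.pkl","rb"));T,S=d["top"],d["side"]
np.set_printoptions(precision=1,suppress=True)
im=np.hstack([cv2.resize(T["pixels"][160:285,300:420,::-1],None,fx=3.3,fy=3.3,interpolation=2),cv2.resize(S["pixels"][120:245,275:395,::-1],None,fx=3.3,fy=3.3,interpolation=2)])
cv2.imwrite("pics/crop0.png",im)
print(T["pixels"][250:272,378:404].max(2));
dark=lambda p:p.max(2)<82
dark2=lambda p:p.max(2)<62
a=blob(T,(370,240,410,280),dark);b=blob(S,(365,145,392,170),dark2)
print("pad",a,b,tri(T,a[0],S,b[0]),onz(T,a[0],101),onz(S,b[0],101))
lid=lambda p:(p.max(2)<140)&(p.min(2)>75)&(p.max(2)-p.min(2)<25)
l=blob(T,(305,165,410,255),lid);print("lid",l,[onz(T,q,132) for q in l[2]],onz(T,l[0],132))
E
```

```text
[[153 156 161 162 154 140 129 133 144 151 156 155 162 163 157 147 137 138
  157 174 183 182 184 185 185 182]
 [151 153 161 165 164 151 135 132 134 143 151 152 154 162 161 155 141 133
  147 165 170 174 176 182 183 184]
 [155 156 164 168 168 160 147 131 128 134 144 149 147 148 150 146 142 132
  136 147 152 152 162 173 182 184]
 [156 154 156 163 165 166 160 143 128 124 131 139 132 122 121 126 134 133
  126 125 133 137 147 162 177 183]
 [157 155 154 159 164 167 164 151 135 119 116 116 106  93  87  99 115 121
  119 118 119 127 135 153 172 181]
 [159 158 158 156 164 166 165 157 137 115 101  93  82  78  74  80  94 108
  111 113 119 124 132 142 158 174]
 [164 158 157 154 156 161 161 151 129 102  84  79  82  80  79  76  75  88
   99 109 116 120 127 133 143 164]
 [164 158 155 153 150 144 142 130 107  86  80  84  87  83  78  75  71  77
   91 104 115 118 126 127 139 152]
 [164 164 159 150 141 124 110  98  87  82  83  84  83  83  76  76  78  78
   84  95 107 113 122 125 130 141]
 [163 162 155 142 121 101  86  82  83  87  88  84  79  79  83  87  83  75
   75  86 100 107 116 121 127 136]
 [160 159 
[... 1261 characters left out ...]
0
  161 161 162 161 162 161 165 160]]
pad (array([390.7, 260.9]), np.int32(56), array([[382.5, 260.7],
       [392.8, 253.8],
       [397.9, 261.4],
       [387.5, 268.3]])) (array([379. , 156.4]), np.int32(118), array([[372., 151.],
       [386., 151.],
       [386., 161.],
       [372., 161.]])) (array([ 449.7, -285.2,   94.2]), np.float64(0.922900144272374)) [ 449.8 -283.2  101. ] [ 446.9 -276.3  101. ]
lid (array([359.1, 213.2]), np.int32(4290), array([[310.9, 206.4],
       [370.7, 166.5],
       [420.1, 240.6],
       [360.3, 280.5]])) [array([607.6, -47.7, 132. ]), array([ 728.7, -228.7,  132. ]), array([ 506.4, -363. ,  132. ]), array([ 393.4, -184.7,  132. ])] [ 587.2 -188.5  132. ]
```

View pics/crop0.png

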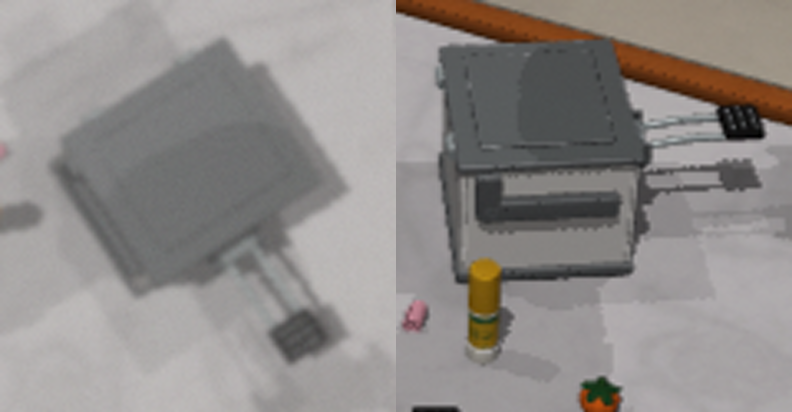

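Both views agree to 1 mm: the pad is at about (450, -283) and the bin's yaw is about 33°. I move above the pad with the fingers shut and the tool yaw turned to match the bin.

Request:
jog_arm:
  deltas:
    - {"fingers": 0, "xyz": [0.21, 0.147, -0.07], "rotation": [0, 0, 0.028]}
    - {"fingers": 0, "xyz": [0.21, 0.147, -0.07], "rotation": [0, 0, 0.028]}
    - {"fingers": 0, "xyz": [0.21, 0.147, -0.07], "rotation": [0, 0, 0.028]}
    - {"fingers": 0, "xyz": [0.21, 0.147, -0.07], "rotation": [0, 0, 0.028]}
    - {"fingers": 0, "xyz": [0.21, 0.147, -0.07], "rotation": [0, 0, 0.028]}
    - {"fingers": 0, "xyz": [0.21, 0.147, -0.07], "rotation": [0, 0, 0.028]}
    - {"fingers": 0, "xyz": [0.21, 0.147, -0.07], "rotation": [0, 0, 0.028]}
    - {"fingers": 0, "xyz": [0.21, 0.147, -0.07], "rotation": [0, 0, 0.028]}
    - {"fingers": 0, "xyz": [0, 0, 0], "rotation": [0, 0, 0]}
    - {"fingers": 0, "xyz": [0, 0, 0], "rotation": [0, 0, 0]}

```text
time_s: 1.35
position: [449.1, -283.0, 320.6]
ee_rot: [-180.0, 0.0, 33.3]
contact_force: [-0.5, -0.3, 0.4]
width: -0.0
grasp_force: 0.0
```

```bash
python3 - <<'E'
from station import *
from h import *
T,S=read_camera("top"),read_camera("side");pickle.dump((T,S),open("c1.pkl","wb"))
s=sense();print(s["time_s"],s["position"],s["ee_rot"],s["width"],s["contact_force"])
p=s["position"]+[0,0,-173]
for c in(T,S):
    q=c["R"]@p+c["t"];print(c["fx"]*q[0]/q[2]+c["cx"],c["fy"]*q[1]/q[2]+c["cy"])
im=np.hstack([cv2.resize(c["pixels"][y:y+100,x:x+100,::-1],None,fx=3.9,fy=3.9,interpolation=2) for c,x,y in((T,340,210),(S,330,90))])
cv2.imwrite("pics/crop1.png",im)
E
```

```text
1.45 [ 448.80562736 -283.51610975  320.92502496] [1.79990062e+02 5.27655718e-03 3.32684663e+01] 0.06316260806458485 [-0.04182577  0.25606193  0.59716498]
395.46060255176593 260.42524165371714
381.2564895100519 141.63781829060056
```

View pics/crop1.png

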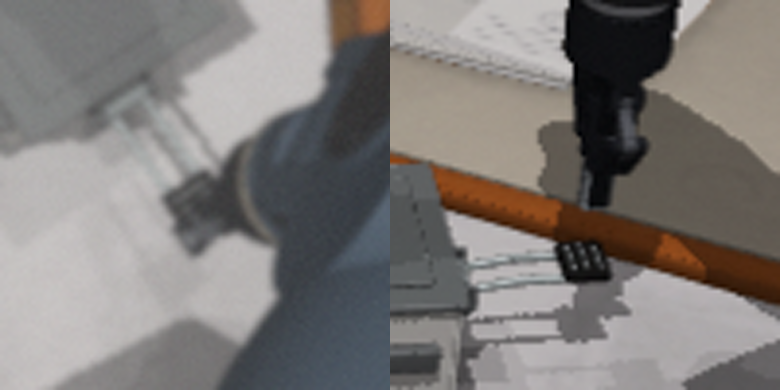

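The side view shows the fingertip at about (383,143), in line above the pad at (379,157). It matches the prediction within 2 px, so I descend to light contact.

Request:
jog_arm:
  deltas:
    - {"fingers": 0, "xyz": [0, 0, -0.05], "rotation": [0, 0, 0]}
    - {"fingers": 0, "xyz": [0, 0, -0.05], "rotation": [0, 0, 0]}
    - {"fingers": 0, "xyz": [0, 0, -0.05], "rotation": [0, 0, 0]}
    - {"fingers": 0, "xyz": [0, 0, -0.05], "rotation": [0, 0, 0]}
    - {"fingers": 0, "xyz": [0, 0, -0.04], "rotation": [0, 0, 0]}
    - {"fingers": 0, "xyz": [0, 0, -0.02], "rotation": [0, 0, 0]}
    - {"fingers": 0, "xyz": [0, 0, -0.02], "rotation": [0, 0, 0]}
    - {"fingers": 0, "xyz": [0, 0, -0.02], "rotation": [0, 0, 0]}
    - {"fingers": 0, "xyz": [0, 0, -0.02], "rotation": [0, 0, 0]}
    - {"fingers": 0, "xyz": [0, 0, -0.02], "rotation": [0, 0, 0]}

```text
time_s: 2.7
position: [449.2, -283.2, 270.0]
ee_rot: [180.0, 0.0, 33.3]
contact_force: [-7.5, -2.9, 9.0]
width: 0.1
grasp_force: 4.7
```

Request:
jog_arm:
  deltas:
    - {"fingers": 0, "xyz": [0, 0, -0.02], "rotation": [0, 0, 0]}
    - {"fingers": 0, "xyz": [0, 0, -0.02], "rotation": [0, 0, 0]}
    - {"fingers": 0, "xyz": [0, 0, -0.02], "rotation": [0, 0, 0]}
    - {"fingers": 0, "xyz": [0, 0, -0.02], "rotation": [0, 0, 0]}
    - {"fingers": 0, "xyz": [0, 0, -0.02], "rotation": [0, 0, 0]}
    - {"fingers": 0, "xyz": [0, 0, -0.02], "rotation": [0, 0, 0]}
    - {"fingers": 0, "xyz": [0, 0, 0], "rotation": [0, 0, 0]}

```text
time_s: 3.58
position: [449.0, -283.3, 251.7]
ee_rot: [180.0, 0.1, 33.3]
contact_force: [-5.0, -3.2, 4.9]
width: 0.2
grasp_force: 3.4
```

```bash
python3 - <<'E'
from station import *
from h import *
T,S=read_camera("top"),read_camera("side")
s=sense();print(s["time_s"],s["position"],s["contact_force"],s["wrist_torque"])
im=np.hstack([cv2.resize(c["pixels"][y:y+130,x:x+130,::-1],None,fx=3,fy=3,interpolation=2) for c,x,y in((T,300,160),(S,270,80))])
cv2.imwrite("pics/crop2.png",im)
E
```

```text
3.675 [ 448.99032046 -283.28026421  251.81038277] [-5.79552527 -2.62965689  4.52074432] [-0.62369714  1.18000303  0.04738985]
```

View pics/crop2.png

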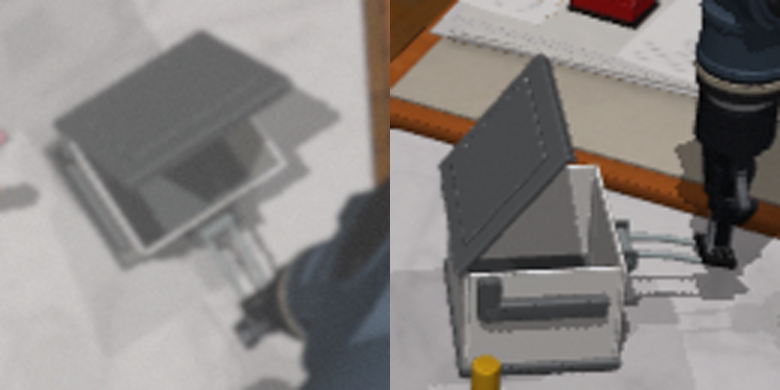

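The lid is about half open and the fingertips sit on the pad. I go on down to the stop, watching the force.

Request:
jog_arm:
  deltas:
    - {"fingers": 0, "xyz": [0, 0, -0.012], "rotation": [0, 0, 0]}
    - {"fingers": 0, "xyz": [0, 0, -0.012], "rotation": [0, 0, 0]}
    - {"fingers": 0, "xyz": [0, 0, -0.012], "rotation": [0, 0, 0]}
    - {"fingers": 0, "xyz": [0, 0, -0.012], "rotation": [0, 0, 0]}

```text
time_s: 4.18
position: [449.3, -283.1, 244.7]
ee_rot: [180.0, 0.0, 33.3]
contact_force: [-2.3, 1.1, 5.2]
width: 0.1
grasp_force: 2.9
```

Request:
jog_arm:
  deltas:
    - {"fingers": 0, "xyz": [0, 0, -0.01], "rotation": [0, 0, 0]}
    - {"fingers": 0, "xyz": [0, 0, -0.01], "rotation": [0, 0, 0]}

```text
time_s: 4.42
position: [449.6, -283.2, 242.6]
ee_rot: [179.9, -0.0, 33.3]
contact_force: [-9.3, 4.8, 33.4]
width: 0.2
grasp_force: 16.4
```

The force jumped to 33 N, so the lever is at its stop. I ease off a hair and hold.

Request:
jog_arm:
  deltas:
    - {"fingers": 0, "xyz": [0, 0, 0.004], "rotation": [0, 0, 0]}
    - {"fingers": 0, "xyz": [0, 0, 0], "rotation": [0, 0, 0]}
    - {"fingers": 0, "xyz": [0, 0, 0], "rotation": [0, 0, 0]}

```text
time_s: 4.8
position: [449.5, -283.1, 243.0]
ee_rot: [179.9, -0.0, 33.3]
contact_force: [-4.2, 1.8, 15.3]
width: 0.2
grasp_force: 7.6
```

```bash
python3 - <<'E'
from station import *
from h import *
T,S=read_camera("top"),read_camera("side")
s=sense();print(s["time_s"],s["position"],s["contact_force"],s["wrist_torque"])
im=np.hstack([cv2.resize(c["pixels"][y:y+130,x:x+130,::-1],None,fx=3,fy=3,interpolation=2) for c,x,y in((T,300,160),(S,270,80))])
cv2.imwrite("pics/crop3.png",im)
E
```

```text
4.9 [ 449.48437513 -283.09398722  242.99446295] [-4.65932107  2.24386447 15.30083767] [0.49227464 0.853735   0.02870301]
```

View pics/crop3.png

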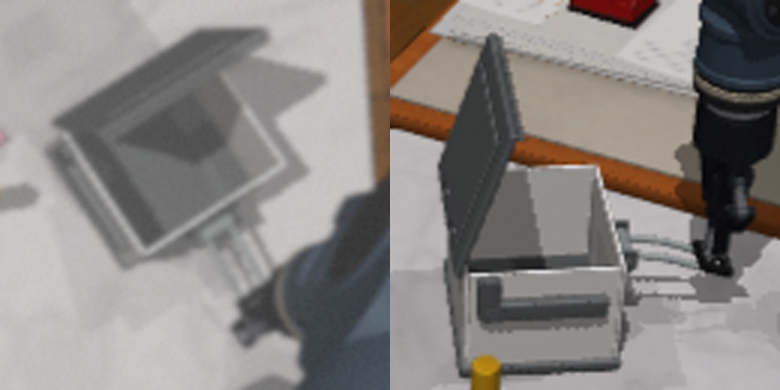

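The lid stands wide open, near vertical, and the lever is at its stop under 15 N. I hold for about 6 s.

Request:
jog_arm:
  deltas:
    - {"fingers": 0, "xyz": [0, 0, 0], "rotation": [0, 0, 0]}
    - {"fingers": 0, "xyz": [0, 0, 0], "rotation": [0, 0, 0]}
    - {"fingers": 0, "xyz": [0, 0, 0], "rotation": [0, 0, 0]}
    - {"fingers": 0, "xyz": [0, 0, 0], "rotation": [0, 0, 0]}
    - {"fingers": 0, "xyz": [0, 0, 0], "rotation": [0, 0, 0]}
    - {"fingers": 0, "xyz": [0, 0, 0], "rotation": [0, 0, 0]}
    - {"fingers": 0, "xyz": [0, 0, 0], "rotation": [0, 0, 0]}
    - {"fingers": 0, "xyz": [0, 0, 0], "rotation": [0, 0, 0]}
    - {"fingers": 0, "xyz": [0, 0, 0], "rotation": [0, 0, 0]}
    - {"fingers": 0, "xyz": [0, 0, 0], "rotation": [0, 0, 0]}

```text
time_s: 6.15
position: [449.5, -283.1, 243.0]
ee_rot: [179.9, -0.0, 33.3]
contact_force: [-5.7, 2.3, 15.1]
width: 0.1
grasp_force: 7.6
```

Request:
jog_arm:
  deltas:
    - {"fingers": 0, "xyz": [0, 0, 0], "rotation": [0, 0, 0]}
    - {"fingers": 0, "xyz": [0, 0, 0], "rotation": [0, 0, 0]}
    - {"fingers": 0, "xyz": [0, 0, 0], "rotation": [0, 0, 0]}
    - {"fingers": 0, "xyz": [0, 0, 0], "rotation": [0, 0, 0]}
    - {"fingers": 0, "xyz": [0, 0, 0], "rotation": [0, 0, 0]}
    - {"fingers": 0, "xyz": [0, 0, 0], "rotation": [0, 0, 0]}
    - {"fingers": 0, "xyz": [0, 0, 0], "rotation": [0, 0, 0]}
    - {"fingers": 0, "xyz": [0, 0, 0], "rotation": [0, 0, 0]}
    - {"fingers": 0, "xyz": [0, 0, 0], "rotation": [0, 0, 0]}
    - {"fingers": 0, "xyz": [0, 0, 0], "rotation": [0, 0, 0]}

```text
time_s: 7.4
position: [449.5, -283.1, 243.0]
ee_rot: [179.9, -0.0, 33.3]
contact_force: [-3.8, 1.6, 14.9]
width: -0.2
grasp_force: 7.6
```

Request:
jog_arm:
  deltas:
    - {"fingers": 0, "xyz": [0, 0, 0], "rotation": [0, 0, 0]}
    - {"fingers": 0, "xyz": [0, 0, 0], "rotation": [0, 0, 0]}
    - {"fingers": 0, "xyz": [0, 0, 0], "rotation": [0, 0, 0]}
    - {"fingers": 0, "xyz": [0, 0, 0], "rotation": [0, 0, 0]}
    - {"fingers": 0, "xyz": [0, 0, 0], "rotation": [0, 0, 0]}
    - {"fingers": 0, "xyz": [0, 0, 0], "rotation": [0, 0, 0]}
    - {"fingers": 0, "xyz": [0, 0, 0], "rotation": [0, 0, 0]}
    - {"fingers": 0, "xyz": [0, 0, 0], "rotation": [0, 0, 0]}
    - {"fingers": 0, "xyz": [0, 0, 0], "rotation": [0, 0, 0]}
    - {"fingers": 0, "xyz": [0, 0, 0], "rotation": [0, 0, 0]}

```text
time_s: 8.65
position: [449.5, -283.1, 243.0]
ee_rot: [179.9, -0.0, 33.3]
contact_force: [-5.1, 1.9, 15.5]
width: -0.2
grasp_force: 7.6
```

Request:
jog_arm:
  deltas:
    - {"fingers": 0, "xyz": [0, 0, 0], "rotation": [0, 0, 0]}
    - {"fingers": 0, "xyz": [0, 0, 0], "rotation": [0, 0, 0]}
    - {"fingers": 0, "xyz": [0, 0, 0], "rotation": [0, 0, 0]}
    - {"fingers": 0, "xyz": [0, 0, 0], "rotation": [0, 0, 0]}
    - {"fingers": 0, "xyz": [0, 0, 0], "rotation": [0, 0, 0]}
    - {"fingers": 0, "xyz": [0, 0, 0], "rotation": [0, 0, 0]}
    - {"fingers": 0, "xyz": [0, 0, 0], "rotation": [0, 0, 0]}
    - {"fingers": 0, "xyz": [0, 0, 0], "rotation": [0, 0, 0]}
    - {"fingers": 0, "xyz": [0, 0, 0], "rotation": [0, 0, 0]}
    - {"fingers": 0, "xyz": [0, 0, 0], "rotation": [0, 0, 0]}

```text
time_s: 9.9
position: [449.5, -283.1, 243.0]
ee_rot: [179.9, -0.0, 33.3]
contact_force: [-4.9, 2.7, 16.1]
width: -0.2
grasp_force: 7.6
```

Request:
jog_arm:
  deltas:
    - {"fingers": 0, "xyz": [0, 0, 0], "rotation": [0, 0, 0]}
    - {"fingers": 0, "xyz": [0, 0, 0], "rotation": [0, 0, 0]}
    - {"fingers": 0, "xyz": [0, 0, 0], "rotation": [0, 0, 0]}
    - {"fingers": 0, "xyz": [0, 0, 0], "rotation": [0, 0, 0]}
    - {"fingers": 0, "xyz": [0, 0, 0], "rotation": [0, 0, 0]}
    - {"fingers": 0, "xyz": [0, 0, 0], "rotation": [0, 0, 0]}

```text
time_s: 10.65
position: [449.5, -283.1, 243.0]
ee_rot: [179.9, -0.0, 33.3]
contact_force: [-3.5, 1.3, 14.8]
width: -0.2
grasp_force: 7.6
```

Now the slow rise, about 11 mm/s.

Request:
jog_arm:
  deltas:
    - {"fingers": 0, "xyz": [0, 0, 0.009], "rotation": [0, 0, 0]}
    - {"fingers": 0, "xyz": [0, 0, 0.009], "rotation": [0, 0, 0]}
    - {"fingers": 0, "xyz": [0, 0, 0.009], "rotation": [0, 0, 0]}
    - {"fingers": 0, "xyz": [0, 0, 0.009], "rotation": [0, 0, 0]}
    - {"fingers": 0, "xyz": [0, 0, 0.009], "rotation": [0, 0, 0]}
    - {"fingers": 0, "xyz": [0, 0, 0.009], "rotation": [0, 0, 0]}
    - {"fingers": 0, "xyz": [0, 0, 0.009], "rotation": [0, 0, 0]}
    - {"fingers": 0, "xyz": [0, 0, 0.009], "rotation": [0, 0, 0]}
    - {"fingers": 0, "xyz": [0, 0, 0.009], "rotation": [0, 0, 0]}
    - {"fingers": 0, "xyz": [0, 0, 0.009], "rotation": [0, 0, 0]}

```text
time_s: 11.9
position: [449.1, -283.2, 255.7]
ee_rot: [180.0, 0.1, 33.3]
contact_force: [-6.5, -4.0, 5.5]
width: 0.3
grasp_force: 3.5
```

Request:
jog_arm:
  deltas:
    - {"fingers": 0, "xyz": [0, 0, 0.009], "rotation": [0, 0, 0]}
    - {"fingers": 0, "xyz": [0, 0, 0.009], "rotation": [0, 0, 0]}
    - {"fingers": 0, "xyz": [0, 0, 0.009], "rotation": [0, 0, 0]}
    - {"fingers": 0, "xyz": [0, 0, 0.009], "rotation": [0, 0, 0]}
    - {"fingers": 0, "xyz": [0, 0, 0.009], "rotation": [0, 0, 0]}
    - {"fingers": 0, "xyz": [0, 0, 0.009], "rotation": [0, 0, 0]}
    - {"fingers": 0, "xyz": [0, 0, 0.009], "rotation": [0, 0, 0]}
    - {"fingers": 0, "xyz": [0, 0, 0.009], "rotation": [0, 0, 0]}
    - {"fingers": 0, "xyz": [0, 0, 0.009], "rotation": [0, 0, 0]}
    - {"fingers": 0, "xyz": [0, 0, 0.009], "rotation": [0, 0, 0]}

```text
time_s: 13.15
position: [449.4, -283.1, 269.4]
ee_rot: [180.0, -0.0, 33.3]
contact_force: [-3.2, -0.9, 7.4]
width: 0.2
grasp_force: 3.4
```

Request:
jog_arm:
  deltas:
    - {"fingers": 0, "xyz": [0, 0, 0.009], "rotation": [0, 0, 0]}
    - {"fingers": 0, "xyz": [0, 0, 0.009], "rotation": [0, 0, 0]}
    - {"fingers": 0, "xyz": [0, 0, 0.009], "rotation": [0, 0, 0]}
    - {"fingers": 0, "xyz": [0, 0, 0.009], "rotation": [0, 0, 0]}
    - {"fingers": 0, "xyz": [0, 0, 0.009], "rotation": [0, 0, 0]}
    - {"fingers": 0, "xyz": [0, 0, 0.009], "rotation": [0, 0, 0]}
    - {"fingers": 0, "xyz": [0, 0, 0.009], "rotation": [0, 0, 0]}

```text
time_s: 14.02
position: [449.4, -283.0, 278.5]
ee_rot: [-180.0, 0.0, 33.3]
contact_force: [0.1, 0.4, -0.5]
width: -0.1
grasp_force: 0.0
```

The contact force is zero, so the tool has left the pad. I lift away and back off the way I came.

Request:
jog_arm:
  deltas:
    - {"fingers": 0, "xyz": [0, 0, 0.08], "rotation": [0, 0, 0]}
    - {"fingers": 0, "xyz": [0, 0, 0.15], "rotation": [0, 0, 0]}
    - {"fingers": 0, "xyz": [0, 0, 0.15], "rotation": [0, 0, 0]}
    - {"fingers": 0, "xyz": [-0.1, -0.07, 0.1], "rotation": [0, 0, 0]}
    - {"fingers": 0, "xyz": [-0.2, -0.14, 0.05], "rotation": [0, 0, 0]}
    - {"fingers": 0, "xyz": [-0.2, -0.14, 0], "rotation": [0, 0, 0]}
    - {"fingers": 0, "xyz": [-0.2, -0.14, 0], "rotation": [0, 0, 0]}
    - {"fingers": 0, "xyz": [-0.1, -0.07, 0], "rotation": [0, 0, 0]}
    - {"fingers": 0, "xyz": [0, 0, 0], "rotation": [0, 0, 0]}
    - {"fingers": 0, "xyz": [0, 0, 0], "rotation": [0, 0, 0]}

```text
time_s: 15.28
position: [329.7, -366.8, 358.1]
ee_rot: [-180.0, -0.0, 33.3]
contact_force: [-0.8, -0.4, 0.3]
width: -0.1
grasp_force: 0.0
```

```bash
python3 - <<'E'
from station import *
from h import *
S=read_camera("side");s=sense();print(s["time_s"],s["position"],s["contact_force"])
cv2.imwrite("pics/side9.png",S["pixels"][:,:,::-1])
E
```

```text
15.325 [ 329.90601647 -366.63732724  358.07706928] [-0.1040069   0.13066043  0.78789329]
```

View pics/side9.png

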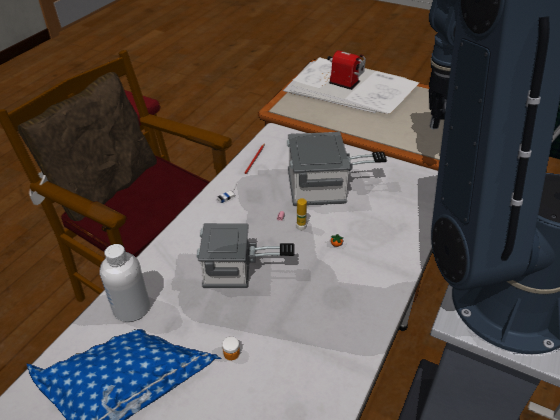

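The large bin's lid is shut and its pad is back at (379,157). The small bin and the loose things are where they were, and the arm is clear, so I hand in.

```bash
python3 -c "
from station import *
print(close_job())"
```

```text
the job is handed in; nothing more can be done
None
```

I pressed the larger bin's lever to its stop, held the lid wide open for about 6 s, let it rise over about 3 s until it was shut, and handed the job in at about 15 s with nothing else moved; the lid's closing speed was not measured.

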